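Change the cartridges of a bench reader on its slide-out chassis

TASK

Change over the cartridge reader: pull its chassis out until it locks, take every used cartridge (red strip) out of the bays and put it in the yellow tray, and slide every new one (green strip) from the stand fully down into a bay of its own, any bay. Then press the red release paddle, push the chassis fully home and press the green start key. Leave the bottle, tip box and marker where they are.

Things in the scene. Friction and masses are not known exactly. Their poses are not given: they have to be found in the camera images.
- reader: fixed white bench box (cartridge reader) 150 deep x 192 wide x 145 mm high; origin at the centre of its underside, x axis into the box, away from the robot. Its chassis runs out towards the robot along -x on telescopic slides; the chassis' grey front panel is 188 wide, 10 thick, with its top edge 137 mm up; when home its face is 85 mm in front of this origin
- chassis (a joint): how far the chassis is drawn out, m: 0 home, 0.118 end stop. About 2 N of friction; it stays where it is left. Drawn out past 0.115, a sprung pawl snaps in by itself and the chassis cannot be pushed back (0 to 3 mm of play) until the red paddle is pressed
- handle (a point): middle of the steel pull bar on the chassis panel: round bar 10 mm thick and 92 mm long, level, along the point's y axis, 120 mm above the worktop, its centre line 40 mm in front of the panel's face, on a leg at each end (46 mm either side of this point). The point's x axis points into the reader: pull along -x, push along +x. Moves with the chassis
- paddle (a point): centre of the top face of the red release paddle: a tab 34 wide (y) x 28 mm deep (x) standing out of the panel to the right of the pull bar (seen from the robot), 120 mm above the worktop; the panel's face is 14 mm behind this point (+x). Axes as of handle; moves with the chassis
- release (a joint): how far the red paddle is pressed down, m: 0 up, 0.010 at its stop; sprung (2 N to start, 5.5 N at the stop). Pressed 7 mm or more it frees the locked chassis, which must be pushed in while the paddle is kept down; after 10 mm of travel it may be let go, and after 30 mm it is up again by itself
- bay0 (a point): where a cartridge's centre is when it is fully down in bay 0, the leftmost of three upright slots across the chassis, 44 mm apart (y). Slot 12 mm wide (y), 67 mm long (x); its floor is 52.5 mm, its edge 10 mm, the tips of its flared mouth (about 8 mm wider) 2 mm below this point. Locked out, it is 70 mm in front of the 145 mm high box, and the panel's face is 55 mm nearer the robot
- bay1 (a point): the same for bay 1
- bay2 (a point): the same for bay 2, the rightmost
- start_top (a point): centre of the top of the green start key (23 mm across, at the front right of the reader's top, pressed straight down)
- start (a joint): how far the start key is pressed, m: 0 up, 0.005 fully down (5 N); springs back
- stand: fixed grey holder block with three upright slots, 92 x 150 x 45 mm, origin at the centre of its underside, z up; the slots lie along its x axis, at y = +44, 0 and -44 mm, 14 mm wide, 68 mm long, 35 mm deep (slot floor at 10 mm). Some may be empty
- tray_floor (a point): centre of the inner floor (4 mm above the worktop) of the loose yellow open tray for used cartridges, outside 150 (x) x 115 (y) x 70 mm high, walls 4 mm; z up
- ethanol_bottle_mid (a point): centre of a bystander glass bottle with a blue cap, 56 mm wide, 104 mm high
- tip_box_mid (a point): centre of a bystander grey pipette-tip box with a clear lid, 92 x 122 x 58 mm
- marker_mid (a point): centre of a bystander black marker pen lying on the worktop, 130 mm long
- used0_mid (a point): centre of a flat upright white cartridge, 64 wide (x) x 10 thick (y) x 105 mm high (z), 60 g, plain faces, the top 14 mm blue; this point is its centre, 52.5 mm below the top and above the foot. Grip it across its 10 mm thickness. Used: dark window, red strip on top; it starts fully down in bay 0
- used1_mid (a point): the same for the used cartridge that starts in bay 1
- used2_mid (a point): the same for the used cartridge that starts in bay 2
- new0_mid (a point): centre of a new cartridge, of the same make and size as the used ones, but with a pale window and a green strip on top; it starts upright in the stand
- new1_mid (a point): the same for another new cartridge
- new2_mid (a point): the same for another new cartridge

How it is judged (in metres and radians):
On the way, in this order (a step that is already met when the one before it is completed fails the run):
1. the chassis is drawn out and locked, its paddle up (value of joint chassis above 0.1135 m and value of joint release below 0.002 m), for 0.2 s.
2. with the chassis locked out, all used cartridges lie in the tray and all new ones are fully down in bays (all of step 1 and (distance between new0_mid and bay0 below 0.005 m or distance between new0_mid and bay1 below 0.005 m or distance between new0_mid and bay2 below 0.005 m) and (distance between new1_mid and bay0 below 0.005 m or distance between new1_mid and bay1 below 0.005 m or distance between new1_mid and bay2 below 0.005 m) and (distance between new2_mid and bay0 below 0.005 m or distance between new2_mid and bay1 below 0.005 m or distance between new2_mid and bay2 below 0.005 m) and y of used0_mid in the frame of tray_floor between -0.06 and 0.06 m and x of used0_mid in the frame of tray_floor between -0.08 and 0.08 m and z of used0_mid in the frame of tray_floor between 0 and 0.075 m and y of used1_mid in the frame of tray_floor between -0.06 and 0.06 m and x of used1_mid in the frame of tray_floor between -0.08 and 0.08 m and z of used1_mid in the frame of tray_floor between 0 and 0.075 m and y of used2_mid in the frame of tray_floor between -0.06 and 0.06 m and x of used2_mid in the frame of tray_floor between -0.08 and 0.08 m and z of used2_mid in the frame of tray_floor between 0 and 0.075 m), for 0.3 s.
3. the chassis is back home and its paddle is up (value of joint chassis below 0.003 m and value of joint release below 0.002 m), for 0.3 s.
4. the start key is pressed down while the chassis is home (all of step 3 and value of joint start above 0.0035 m), for 0.05 s.
At the end, for the whole second after the job is handed in: chassis home within 3 mm, paddle and start key up; every new cartridge in a bay, its centre within 5 mm of the fully-down point; every used one inside the tray, its centre between the walls and under 75 mm above the tray floor; all at rest (all of step 3 and (distance between new0_mid and bay0 below 0.005 m or distance between new0_mid and bay1 below 0.005 m or distance between new0_mid and bay2 below 0.005 m) and (distance between new1_mid and bay0 below 0.005 m or distance between new1_mid and bay1 below 0.005 m or distance between new1_mid and bay2 below 0.005 m) and (distance between new2_mid and bay0 below 0.005 m or distance between new2_mid and bay1 below 0.005 m or distance between new2_mid and bay2 below 0.005 m) and y of used0_mid in the frame of tray_floor between -0.06 and 0.06 m and x of used0_mid in the frame of tray_floor between -0.08 and 0.08 m and z of used0_mid in the frame of tray_floor between 0 and 0.075 m and y of used1_mid in the frame of tray_floor between -0.06 and 0.06 m and x of used1_mid in the frame of tray_floor between -0.08 and 0.08 m and z of used1_mid in the frame of tray_floor between 0 and 0.075 m and y of used2_mid in the frame of tray_floor between -0.06 and 0.06 m and x of used2_mid in the frame of tray_floor between -0.08 and 0.08 m and z of used2_mid in the frame of tray_floor between 0 and 0.075 m and value of joint start below 0.0015 m and linear speed of each of used0, used1, used2, new0, new1, new2, tray below 0.03 m/s); the robot touches nothing.
It fails at once if the glass bottle is pushed more than 30 mm away (distance of ethanol_bottle_mid from where it was at the start of the episode above 0.03 m).
It fails at once if the tip box is pushed more than 30 mm away (distance of tip_box_mid from where it was at the start of the episode above 0.03 m).
It fails at once if the marker is pushed more than 30 mm away (distance of marker_mid from where it was at the start of the episode above 0.03 m).
Of used0, used1, used2 only 1 to 2 are there at a start; the rules pass over those that are not, and their reading is None.
Of new0, new1, new2 only 2 to 3 are there at a start; the rules pass over those that are not, and their reading is None.
At some moment in a run one of tray may be knocked a few centimetres aside while the robot is not near it.
Once in a run the grip may slacken for a moment while it holds something.
It also fails if it takes over 210 s, if anything falls off the work surface, if the arm or the gripper's body presses on something with over 40 N, if the wrist force passes 120 N, or if a joint passes its speed limit or range.

ROBOT

A 6-joint arm with a two-finger parallel gripper is mounted at the origin on a cart in front of the work surface, level with it; the furniture and walls round the work are solid. World frame = base frame: x ahead of the robot, y to its left, z up, the work surface at z = 0. Lengths are in mm, angles in rad, forces in N, time in s.
With the tool pointing down it reaches from about 300 to 775 mm from the base axis. Payload 14.6 kg.
Tool frame: the origin (TCP) lies between the finger pads; the fingertips stand 11 mm ahead of it and the grasp point (between the pads) lies 8 mm behind it; z points along the fingers, y is the line along which they close (so a half turn about z gives the same grasp; the last joint's range is limited). The gripper opens to 94 mm and grips with 3 to 60 N. Pads are 16 mm wide; open, the fingers measure 119 mm over their backs; the gripper's body (75 mm by 177 mm) begins 78 mm behind the grasp point.
Start: joints at [1.081, 0.3, 1.521, -0, 1.321, -0.067], TCP at [225.67, 501.56, 216.446] pointing down, gripper open.
Joint ranges: [-3.03, 3.03], [-0.79, 2.21], [0.23, 2.52], [-1.04, 4.18], [0, 3.07], [-2.55, 2.55]. Speed limits (rad/s): [2.22, 2.22, 2.57, 3.14, 3.14, 3.14].

INTERFACE

Orientations are given as [roll, pitch, yaw] about the fixed x, y, z axes, in that order (R = Rz(yaw) Ry(pitch) Rx(roll)).
In Python, from cell import manip gives the robot as it stands. The module is installed in compiled form; this text tells all that it offers.
- The arm moves only by the tool arm_command, never from a script. Its argument "rows" is one flat list of numbers, 5 for each row, row after row: the shift along the world's x, y, z in mm, then the turn about the world's z in degrees, then the finger opening in mm, from 0 to 94. In form: [dx, dy, dz, twist, jaw, dx, dy, dz, twist, jaw, ...]. A call has 1 to 5 rows; each row shifts and turns the commanded pose from where the row before left it; what a row does not reach is not made up. A row lasts 1/8 s, in which the tool goes at most 62.5 mm and 10.7 degrees, less where a joint would pass 70% of its speed; a pose out of reach is approached as far as the arm can. A call is refused whole if a number of a shift passes 62.5 or a number of a turn 10.7, either way. A call with a gripper value outside its range is refused whole. The fingers move at their own pace and stop on an object; "newtons" is the grip in N (left out, the last holds). Time passes only in rows, so rows that do not move let the fingers close. It gives the time, the measured TCP pose, the force and the opening at its end, in the units of the state.
- manip.read_state(): the state, without advancing time (a new reading comes with each control period).
- manip.camera(name): name is "side" or "top"; returns a dict with "image" (480x640x3 uint8, blue, green, red), "z_map" (480x640 float32, mm along the optical axis (not along the pixel's ray), 0 where there is no reading), "fx", "fy", "cx", "cy" (pixels), "pose" (4x4, takes a point from camera to world coordinates). Camera axes: x right, y down, z forward; pixel columns grow to the right and rows downward; lengths in mm; the calibration is good to about 2 mm. A picture is of the moment at which its call begins.
- manip.sign_off(): hands the job in, once; it reports no verdict.
The state is a dict: "clock": time; "joints": joint angles; "qd": joint speeds; "effort": joint torques, N m; "eef_pos": TCP position; "eef_rot": TCP orientation; "wrist_force": force on the tool from outside, world axes, zero at the start; "moment": the same for the moment, N m; "finger_gap": finger opening in mm.
Only numpy, scipy, OpenCV 4.12 (cv2) and the standard library are available. Lean on these libraries where they do the work, as an engineer would, in place of code of your own. Each camera call takes 0.05 s, during which the arm holds its last target. There are 200 camera calls.

## Working session

There is one attempt and no reset: what is moved stays moved. The work goes in short steps, Python scripts to look and compute and a tool call to move; the robot and the scene stay as the last step left them, time stands still between calls to the robot, and variables do not carry over. Pictures are saved under pics/ and viewed, on a budget of 14 in all, crops included, one or two more only if the job needs it, and the job is handed in when it is done.

Besides the shell and the picture viewer there is one more tool, called after ">>>" as a command line: name --argument value ..., lists and objects as JSON in quotes. arm_command: Moves the arm, as the interface text tells. Its arguments: {"type":"object","properties":{"rows":{"type":"array","items":{"type":"number"}},"newtons":{"type":"number"}},"required":["rows"]}

```bash
mkdir -p pics; ls; python3 - <<'E'
from cell import manip
import cv2, numpy as np
print(manip.read_state())
for n in("top","side"):
    c=manip.camera(n); cv2.imwrite(f"pics/{n}0.png",c["image"]); np.savez(f"{n}0.npz",**c)
    print(n,c["fx"],c["fy"],c["cx"],c["cy"],c["pose"].round(3).tolist())
E
```

```text
pics
{'clock': 0.0, 'joints': array([ 1.08138698e+00,  3.00430927e-01,  1.52163263e+00,  6.45500125e-07,
        1.32073560e+00, -6.66206539e-02]), 'qd': array([-0.00070669,  0.00020044,  0.0007084 ,  0.00012454,  0.00042272,
        0.00057617]), 'effort': array([-6.93408697e-05, -5.31815815e+01, -3.52742743e+01,  7.08748936e-02,
        2.43919948e-02, -8.90864521e-05]), 'eef_pos': array([225.54855596, 501.3175772 , 215.88656808]), 'eef_rot': array([-3.14038887e+00, -8.09424125e-05,  2.71880375e+00]), 'wrist_force': array([ 0.56490999, -0.19363106, -0.44104221]), 'moment': array([-0.06466945,  0.00302433, -0.02224473]), 'finger_gap': 93.83007294272157}
top 444.4597447180686 444.4597447180686 317.49167733434194 240.10785154963637 [[0.023, -0.997, 0.079, 451.258], [-0.999, -0.021, 0.027, 152.996], [-0.025, -0.08, -0.996, 1212.341], [0.0, 0.0, 0.0, 1.0]]
side 587.4100782855865 587.4100782855865 318.1284904636425 234.27726578853313 [[-0.932, -0.309, 0.188, 293.965], [-0.361, 0.814, -0.455, 757.154], [-0.012, -0.492, -0.87, 1284.563], [0.0, 0.0, 0.0, 1.0]]
```

View pics/top0.png

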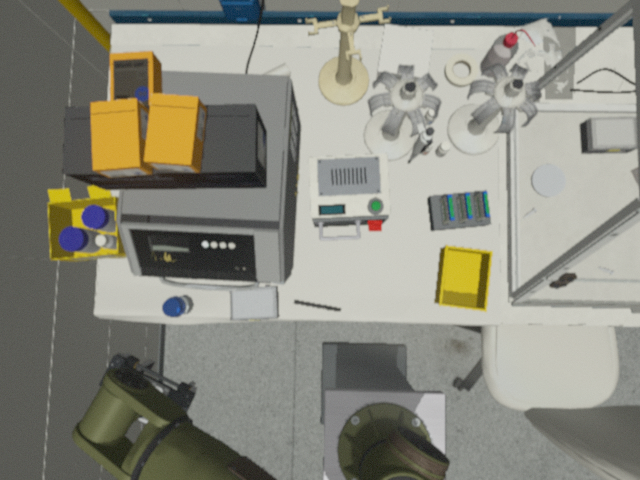

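View pics/side0.png

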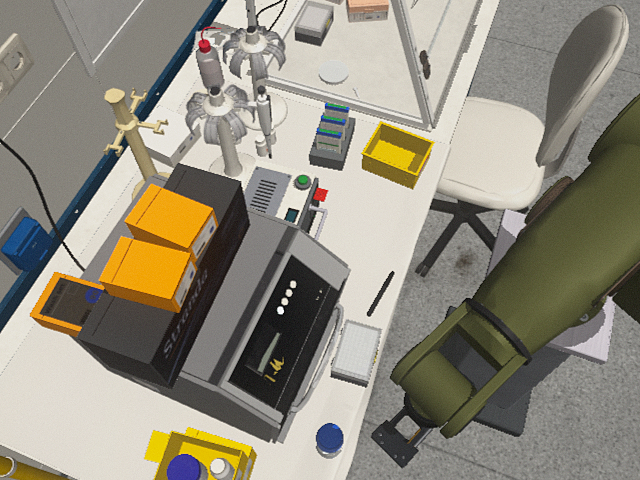

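```bash
cat > h.py <<'E'
import numpy as np, cv2
from cell import manip
def grab(n,save=None):
    c=manip.camera(n)
    if save: cv2.imwrite(f"pics/{save}.png",c["image"])
    return c
def cloud(c):
    v,u=np.mgrid[:480,:640]; z=c["z_map"]
    p=np.stack([(u-c["cx"])/c["fx"]*z,(v-c["cy"])/c["fy"]*z,z],-1)
    T=c["pose"]; w=p@T[:3,:3].T+T[:3,3]; w[z<=0]=np.nan
    return w
def ray(c,u,v,h):
    T=c["pose"]; d=T[:3,:3]@np.array([(u-c["cx"])/c["fx"],(v-c["cy"])/c["fy"],1.])
    return T[:3,3]+d*(h-T[2,3])/d[2]
def hsv(c): return cv2.cvtColor(c["image"],cv2.COLOR_BGR2HSV)
def rect(pts):
    r=cv2.minAreaRect(np.ascontiguousarray(pts[:,:2],dtype=np.float32)); return [np.round(x,1) for x in r]
def blobs(m,mn=8):
    n,l,s,c=cv2.connectedComponentsWithStats(m.astype(np.uint8))
    return [(l==i,s[i],c[i]) for i in range(1,n) if s[i,4]>=mn]
E
cat > m0.py <<'E'
from h import *
C={n:dict(np.load(f"{n}0.npz")) for n in("top","side")}
for n,c in C.items():
    w=cloud(c); H=hsv(c); h,s,v=H[...,0],H[...,1],H[...,2]
    roi=(w[...,0]>250)&(w[...,0]<800)&(w[...,1]<260)&(w[...,1]>-330)&(w[...,2]>-20)
    print(n)
    for nm,m in dict(red=((h<8)|(h>172))&(s>150)&(v>90),green=(h>45)&(h<85)&(s>100),blue=(h>95)&(h<130)&(s>120),yellow=(h>22)&(h<34)&(s>150)).items():
        for b,st,ce in blobs(m&roi):
            print(nm,st[4],ce.round(1),np.nanmedian(w[b],0).round(1), rect(w[b]))
    R=(w[...,1]>-80)&(w[...,1]<180)&(w[...,0]>400)&(w[...,0]<720)
    for b,st,ce in blobs(R&(abs(w[...,2]-145)<6),200): print("box top",st,rect(w[b]),np.nanmedian(w[b],0).round(1))
    S=(w[...,1]>-300)&(w[...,1]<-60)&(w[...,0]>350)&(w[...,0]<650)
    for b,st,ce in blobs(S&(abs(w[...,2]-45)<6),20): print("stand top",st,rect(w[b]))
    for b,st,ce in blobs(S&(abs(w[...,2]-70)<5),20): print("z70",st,rect(w[b]))
    for b,st,ce in blobs(S&(w[...,2]>105),10): print("cart tops",st,rect(w[b]),np.nanmedian(w[b],0).round(1))
    print("table z",np.nanmedian(w[(w[...,0]>350)&(w[...,0]<450)&(abs(w[...,1])<60)][:,2]))
E
python3 m0.py
python3 - <<'E'
from h import *
a=cv2.imread("pics/top0.png")[140:320,290:510]; b=cv2.imread("pics/side0.png")[90:250,230:450]
cv2.imwrite("pics/crop0.png",np.vstack([cv2.resize(x,(660,int(x.shape[0]*660/x.shape[1]*.6)) ,interpolation=2) for x in(a,b)]))
E
```

```text
top
red 122 [374.6 224.5] [580.6  42.1 121. ] [array([579. ,  43.4]), array([22.7, 34.2]), np.float64(3.3)]
green 42 [486.3 203.6] [ 637.6 -231.6  116.3] [array([ 638.7, -231.2]), array([45.,  6.]), np.float64(8.2)]
green 61 [468.9 205.3] [ 632.9 -189.   116.7] [array([ 633.1, -188.6]), array([45.6,  8.4]), np.float64(6.5)]
green 60 [451.  206.7] [ 628.9 -145.1  115.9] [array([ 627.9, -144.8]), array([44.9,  9. ]), np.float64(5.3)]
green 62 [375.5 205.4] [620.2  45.6 166.1] [array([621.6,  45.8]), array([16.9, 21.2]), np.float64(89.5)]
blue 16 [466.4 194.9] [ 659.7 -182.6  114.8] [array([ 658. , -182.6]), array([ 8.2, 14.9]), np.float64(56.6)]
blue 16 [483.7 195.2] [ 660.7 -225.7  114.3] [array([ 657.7, -225.1]), array([ 8.8, 18.2]), np.float64(70.0)]
blue 14 [448.6 196.4] [ 654.8 -138.1  115.9] [array([ 653.7, -139. ]), array([ 7. , 11.3]), np.float64(46.5)]
blue 15 [486.3 214.2] [ 611.6 -231.4  114.7] [array([ 613.3, -232.5]), array([13.2,  7.2]), np.float64(12.1)]
blue 17 [451.2 217.2] [ 600.5 -144.5  115.3] [array([ 603.3, -143.6]), array([17.7,  9. ]), np.float64(45.1)]
blue 19 
[... 2901 characters left out ...]
y([84.7,  3.2]), np.float64(83.5)]
stand top [362 157  55  24 163] [array([ 461.5, -136.6]), array([ 10.4, 149.6]), np.float64(85.1)]
z70 [362 121  74  55 496] [array([ 456.4, -193.5]), array([125.9, 156.5]), np.float64(83.7)]
z70 [321 142  20   7  45] [array([ 623. , -141.8]), array([51.1,  8.9]), np.float64(7.2)]
cart tops [333 104  17   9  91] [array([ 628.7, -230.4]), array([42.6, 16.5]), np.float64(5.7)] [ 627.7 -229.3  113.6]
cart tops [327 117  19   9 105] [array([ 626.3, -186.9]), array([46.9, 15.6]), np.float64(7.8)] [ 625.4 -185.6  112.7]
cart tops [321 129  21   9 110] [array([ 623.5, -143.7]), array([52.6, 16.3]), np.float64(5.9)] [ 623.  -142.   113.3]
table z 0.4092547006946461
```

View pics/crop0.png

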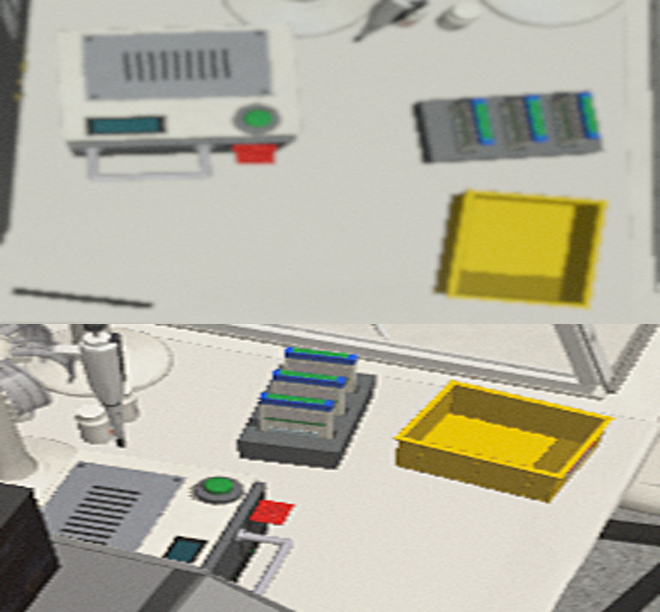

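```bash
python3 - <<'E'
from h import *
for n in("top","side"):
    c=dict(np.load(f"{n}0.npz")); w=cloud(c); x,y,z=[w[...,i] for i in range(3)]
    R=(y>-30)&(y<(215 if n=="top" else 205))&(x>540)&(x<790)
    for b,st,ce in blobs(R&(z>130)&(z<155),300): print(n,"box",st,rect(w[b]))
    m=(x>535)&(x<566)&(y>20)&(y<170)&(z>100)&(z<135)
    p=w[m]; f=cv2.fitLine(p[:,:2].astype(np.float32),cv2.DIST_HUBER,0,.01,.01).ravel()
    print("bar",m.sum(),f.round(3),p.min(0).round(1),p.max(0).round(1),np.median(p,0).round(1), "yaw",np.degrees(np.arctan2(-f[0]*np.sign(f[1]),abs(f[1]))))
    # column medians
    for lo in range(50,150,12):
        q=p[(p[:,1]>=lo)&(p[:,1]<lo+12)]
        if len(q): print(lo+6,len(q),np.median(q,0).round(1))
    # front edge of box top: per y bin min x with z 138..150
    q=w[R&(z>138)&(z<150)]
    E=[(yy,np.percentile(q[(q[:,1]>=yy)&(q[:,1]<yy+10)][:,0],2)) for yy in range(10,190,10) if ((q[:,1]>=yy)&(q[:,1]<yy+10)).sum()>20]
    E=np.array(E); print("front edge slope deg",np.degrees(np.arctan(-np.polyfit(E[:,0],E[:,1],1)[0])),E.round(1).tolist())
    mk=(y>130)&(y<290)&(x>340)&(x<430)&(hsv(c)[...,2]<70)&(z<40); print("marker",rect(w[mk]))
    big=(y>200)&(y<600)&(x<560)&(x>300)&(z>25); 
    print("big inst: max z",np.nanmax(z[big]),"min x at z>100",np.nanpercentile(x[big&(z>100)],1),"min y",np.nanpercentile(y[big&(z>100)],1))
E
```

```text
top box [ 308  153   83   71 5052] [array([666.3, 108.6]), array([163.5, 194.7]), np.float64(4.2)]
bar 191 [ 1.68000e-01 -9.86000e-01  5.46987e+02  1.18044e+02] [538.4  27.  117.3] [565.9 169.4 129.2] [546.4 112.8 123.7] yaw 9.694945
56 5 [563.5  54.4 120.8]
80 30 [552.9  81.4 124.1]
92 24 [547.6  89.5 124.1]
104 20 [546.  103.1 124.2]
116 20 [545.9 115.3 123. ]
128 20 [545.5 127.5 124. ]
140 21 [543.8 139.7 124.4]
152 20 [542.5 152.  123.4]
front edge slope deg 2.7540207429946197 [[10.0, 602.7], [20.0, 598.8], [30.0, 600.2], [40.0, 594.9], [50.0, 596.1], [60.0, 597.4], [70.0, 599.0], [80.0, 597.2], [90.0, 596.8], [100.0, 596.3], [110.0, 596.3], [120.0, 596.1], [130.0, 595.3], [140.0, 593.1], [150.0, 593.2], [160.0, 593.1], [170.0, 591.0], [180.0, 592.1]]
marker [array([365.9, 145.5]), array([0., 0.]), np.float64(0.0)]
big inst: max z 329.5071244968301 min x at z>100 358.8155453087449 min y 247.9080593365007
side box [ 243  160   77   68 3168] [array([671. ,  84.9]), array([162.6, 147.4]), np.float64(3.4)]
bar 163 [ 1.37000e-01 -9.91000e-01  5.48682e+02  1.21214e+02] [541.3  44.4 113.2] [565.7 164.5 129.6] [548.3 116.4 122.7] yaw 7.8933606
56 3 [564.8  52.7 120.5]
80 20 [555.8  82.8 122.5]
92 29 [551.8  90.4 122.3]
104 19 [548.9 104.1 123. ]
116 18 [547.6 116.  123. ]
128 21 [546.6 127.1 123.2]
140 21 [547.1 139.9 122.6]
152 21 [545.1 151.7 122.9]
front edge slope deg 3.7395174090587977 [[10.0, 605.0], [20.0, 604.8], [30.0, 604.4], [40.0, 603.4], [50.0, 602.7], [60.0, 603.8], [70.0, 601.7], [80.0, 602.8], [90.0, 601.3], [100.0, 600.1], [110.0, 598.8], [120.0, 596.0], [130.0, 597.1], [140.0, 598.4], [150.0, 596.6]]
marker [array([375.2, 190. ]), array([120.2,  11.7]), np.float64(81.4)]
big inst: max z 328.617001496778 min x at z>100 361.60003323963906 min y 255.0903258259674
```

>>> arm_command --rows '[0,0,50,0,94,0,0,50,0,94,0,0,50,0,94,0,0,50,0,94,0,0,0,0,94]'

```text
clock: 0.72
eef_pos: [225.8, 501.9, 419.8]
eef_rot: [3.136, 0.0, 2.719]
wrist_force: [-0.5, 0.1, -0.4]
finger_gap: 94.2
```

>>> arm_command --rows '[32,-38,0,-6.2,70,32,-38,0,-6.2,70,32,-38,0,-6.2,70,32,-38,0,-6.2,50,32,-38,0,-6.2,40]'

```text
clock: 1.35
eef_pos: [386.4, 310.1, 415.2]
eef_rot: [-3.14, 0.0, 2.174]
wrist_force: [1.0, 0.5, -0.2]
finger_gap: 53.5
```

>>> arm_command --rows '[32,-38,0,-6.2,40,32,-38,0,-6.2,40,32,-38,0,-6.2,40,32,-38,0,-6.2,40,32,-38,0,-6,40]'

```text
clock: 1.98
eef_pos: [546.5, 120.1, 415.1]
eef_rot: [-3.14, 0.0, 1.637]
wrist_force: [0.7, 1.0, 0.7]
finger_gap: 40.0
```

>>> arm_command --rows '[0,0,-50,0,40,0,0,-50,0,40,0,0,-50,0,40,0,0,0,0,40,0,0,0,0,40]'

```text
clock: 2.6
eef_pos: [546.2, 121.7, 268.3]
eef_rot: [3.14, -0.0, 1.64]
wrist_force: [-0.4, 0.4, 0.6]
finger_gap: 40.1
```

>>> arm_command --rows '[1,-3,-50,0,40,0,0,-50,0,40,0,0,-30,0,40,0,0,-10,0,40,0,0,0,0,40]'

```text
clock: 3.22
eef_pos: [547.5, 118.7, 127.9]
eef_rot: [3.14, -0.0, 1.64]
wrist_force: [-0.7, 0.0, 0.5]
finger_gap: 40.0
```

>>> arm_command --rows '[0,0,-8,0,40,0,0,-6,0,40,0,0,0,0,40]'

```text
clock: 3.6
eef_pos: [546.6, 118.5, 112.3]
eef_rot: [-3.141, 0.0, 1.64]
wrist_force: [0.3, -0.9, 0.2]
finger_gap: 40.1
```

>>> arm_command --rows '[0,0,0,0,0,0,0,0,0,0,0,0,0,0,0,0,0,0,0,0,0,0,0,0,0]' --newtons 25

```text
clock: 4.22
eef_pos: [546.8, 118.6, 112.6]
eef_rot: [3.141, -0.0, 1.64]
wrist_force: [1.0, -0.0, -0.3]
finger_gap: 9.0
```

>>> arm_command --rows '[-15,-1,0,0,0,-20,-1.4,0,0,0,-20,-1.4,0,0,0,-20,-1.4,0,0,0,-15,-1,0,0,0]'

```text
clock: 4.85
eef_pos: [456.2, 112.5, 112.5]
eef_rot: [3.141, -0.0, 1.64]
wrist_force: [3.2, 1.3, -1.7]
finger_gap: 9.2
```

>>> arm_command --rows '[-10,-0.7,0,0,0,-10,-0.7,0,0,0,-6,-0.4,0,0,0,-3,-0.2,0,0,0,0,0,0,0,0]'

```text
clock: 5.48
eef_pos: [429.9, 110.7, 112.7]
eef_rot: [3.135, -0.001, 1.64]
wrist_force: [21.1, 5.0, -14.9]
finger_gap: 8.8
```

>>> arm_command --rows '[3,0.2,0,0,0,4,0.3,0,0,0,0,0,0,0,0]'

```text
clock: 5.85
eef_pos: [433.8, 111.0, 112.5]
eef_rot: [-3.138, -0.0, 1.64]
wrist_force: [-10.3, 3.1, 10.2]
finger_gap: 9.1
```

>>> arm_command --rows '[-2,0,0,0,0,0,0,0,0,40,0,0,0,0,40,0,0,0,0,40,0,0,0,0,40]'

```text
clock: 6.48
eef_pos: [432.7, 110.8, 112.4]
eef_rot: [-3.141, 0.0, 1.64]
wrist_force: [0.4, 0.9, -0.6]
finger_gap: 39.8
```

>>> arm_command --rows '[0,0,30,0,40,0,0,50,0,40,0,0,50,0,36,0,0,50,0,36,0,0,0,0,36]'

```text
clock: 7.1
eef_pos: [433.6, 111.0, 295.6]
eef_rot: [3.136, -0.001, 1.64]
wrist_force: [-0.5, 0.7, -1.3]
finger_gap: 36.2
```

>>> arm_command --rows '[-20,40,0,-10,36,-20,40,0,-10,36,-20,40,0,-10,36,-20,40,0,-10,36,-20,40,0,-10,36]'

```text
clock: 7.72
eef_pos: [332.0, 311.3, 291.3]
eef_rot: [-3.142, 0.001, 0.765]
wrist_force: [1.6, -0.1, 1.0]
finger_gap: 36.3
```

```bash
cat > m1.py <<'E'
from h import *
import sys
tag=sys.argv[1]
for n in("top","side"):
    c=grab(n,n+tag); np.savez(f"{n}{tag}.npz",**c)
    w=cloud(c); x,y,z=[w[...,i] for i in range(3)]; H=hsv(c); h,s,v=H[...,0],H[...,1],H[...,2]
    roi=(x>330)&(x<700)&(y<220)&(y>-330)&(z>3)&(z<190)
    for nm,m in dict(red=((h<8)|(h>172))&(s>120)&(v>70),green=(h>45)&(h<85)&(s>100),blue=(h>95)&(h<130)&(s>120),yellow=(h>22)&(h<34)&(s>150)).items():
        for b,st,ce in blobs(m&roi,12):
            print(n,nm,st[4],ce.round(1),np.nanmedian(w[b],0).round(1), rect(w[b]))
E
python3 m1.py 1; python3 - <<'E'
from h import *
a=cv2.imread("pics/top1.png")[160:300,300:510]; b=cv2.imread("pics/side1.png")[100:280,220:450]
cv2.imwrite("pics/crop1.png",np.vstack([cv2.resize(x,(480,int(x.shape[0]*480/x.shape[1]*.8)) ,interpolation=2) for x in(a,b)]))
E
```

```text
top red 49 [369.5 244.2] [530.7  54.7 127.7] [array([529.8,  55.1]), array([41.8,  6.7]), np.float64(6.8)]
top red 119 [377.5 271.5] [463.5  35.3 121.8] [array([464.3,  34.7]), array([22., 28.]), np.float64(2.0)]
top green 42 [486.3 203.6] [ 637.8 -231.2  116.8] [array([ 638.8, -232.3]), array([44.5,  7.1]), np.float64(4.1)]
top green 61 [468.9 205.3] [ 633.1 -189.2  116.3] [array([ 633.1, -188.9]), array([45.5,  9.3]), np.float64(8.2)]
top green 57 [451.1 206.9] [ 627.6 -145.   117. ] [array([ 627.5, -145.1]), array([45.4,  9. ]), np.float64(4.0)]
top green 63 [375.5 205.3] [620.4  45.  165.9] [array([621.6,  45.9]), array([20.8, 17.2]), np.float64(0.3)]
top blue 16 [466.4 194.9] [ 659.6 -182.8  114.4] [array([ 657.3, -182.1]), array([ 7.9, 14.8]), np.float64(54.2)]
top blue 15 [483.7 195.4] [ 659.6 -225.4  115.9] [array([ 657.9, -224.4]), array([ 8.9, 19.2]), np.float64(71.8)]
top blue 15 [448.6 196.4] [ 655.1 -138.7  113.5] [array([ 655.1, -140.1]), array([ 6.5, 13.2]), np.float64(38.6)]
top blue 15 [486.3 214.2] [ 611.8 -230.8  115.5] [array([ 613. , -232.5]), array([13.6,  6.1])
[... 1022 characters left out ...]
p.float64(6.2)]
side green 70 [302.3 179.4] [622.6  48.9 164.1] [array([625. ,  45.7]), array([20.5, 27.4]), np.float64(55.2)]
side blue 83 [336.  107.8] [ 640.8 -227.2  110.5] [array([ 641.1, -229. ]), array([62.5, 11.4]), np.float64(6.3)]
side blue 88 [332.5 120.4] [ 634.8 -184.4  111.3] [array([ 643.3, -216.5]), array([62.5, 85. ]), np.float64(16.8)]
side blue 87 [328.6 133.6] [ 627.6 -139.7  111. ] [array([ 637. , -157.5]), array([71.5, 50.2]), np.float64(12.1)]
side blue 88 [337.  204.9] [531.7  60.  122.7] [array([532.9,  56.3]), array([64.1, 14.6]), np.float64(2.8)]
side yellow 1909 [394.4 152.6] [ 466.1 -212.6   37.3] [array([ 457.1, -192.9]), array([125.3, 157.4]), np.float64(83.9)]
```

View pics/crop1.png

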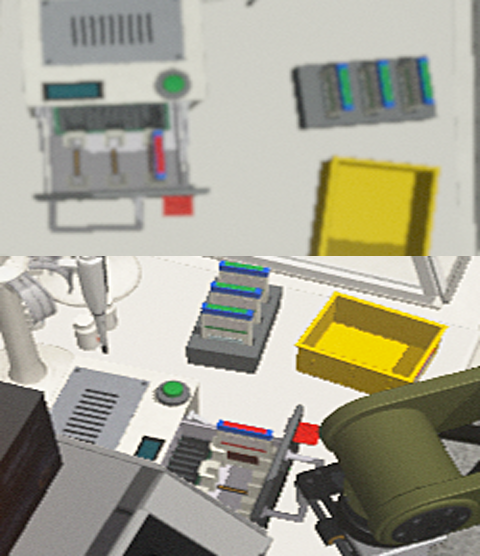

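>>> arm_command --rows '[6,-42,0,-8,36,6,-42,0,-8,36,6,-42,0,-8,36,6,-42,0,-8,36,6,-42,0,-8,36]'

```text
clock: 8.45
eef_pos: [362.8, 98.3, 291.6]
eef_rot: [3.141, 0.001, 0.07]
wrist_force: [0.6, 0.5, 0.4]
finger_gap: 35.6
```

>>> arm_command --rows '[42,-12,0,0,36,42,-12,0,0,36,42,-12,0,0,36,42,-10,0,0,36,0,0,0,0,36]'

```text
clock: 9.07
eef_pos: [532.1, 52.7, 290.0]
eef_rot: [3.141, 0.004, 0.073]
wrist_force: [-0.3, -0.5, 0.3]
finger_gap: 36.2
```

>>> arm_command --rows '[0,0,-50,0,36,0,0,-50,0,36,0,0,0,0,36,0,0,0,0,36]'

```text
clock: 9.57
eef_pos: [531.4, 54.1, 194.5]
eef_rot: [3.141, -0.002, 0.073]
wrist_force: [0.6, 0.4, -0.2]
finger_gap: 36.2
```

>>> arm_command --rows '[0,1,-45,0,36,0,0,-35,0,36,0,0,-17,0,36,0,0,0,0,36]'

```text
clock: 10.07
eef_pos: [531.4, 55.2, 96.2]
eef_rot: [3.142, -0.001, 0.072]
wrist_force: [0.1, 0.1, 0.9]
finger_gap: 36.1
```

>>> arm_command --rows '[0,0,0,0,0,0,0,0,0,0,0,0,0,0,0,0,0,0,0,0,0,0,0,0,0]' --newtons 25

```text
clock: 10.7
eef_pos: [531.3, 55.4, 95.8]
eef_rot: [-3.141, -0.001, 0.072]
wrist_force: [0.3, 1.6, 3.5]
finger_gap: 9.9
```

>>> arm_command --rows '[0,0,15,0,0,0,0,30,0,0,0,0,40,0,0,0,0,40,0,0,0,0,35,0,0]'

```text
clock: 11.32
eef_pos: [530.8, 55.0, 257.8]
eef_rot: [3.141, -0.001, 0.072]
wrist_force: [-0.7, 0.6, -0.4]
finger_gap: 9.9
```

>>> arm_command --rows '[0,0,0,0,0]'

```text
clock: 11.45
eef_pos: [531.6, 55.1, 258.6]
eef_rot: [3.141, -0.005, 0.072]
wrist_force: [0.2, -0.1, -1.2]
finger_gap: 9.4
```

```bash
python3 m1.py 2 | grep -E "yellow|red"
```

```text
top red 76 [377.2 269.6] [468.3  35.8 121.2] [array([468.1,  35.7]), array([14.4, 29.8]), np.float64(2.1)]
top yellow 2407 [464.3 277.1] [ 456.7 -209.6    7.8] [array([ 454.6, -193.2]), array([119.4, 148.5]), np.float64(84.2)]
side red 140 [366.8 206.1] [466.3  36.8 119.8] [array([465.3,  38.4]), array([25.7, 39.7]), np.float64(4.3)]
side yellow 2118 [395.1 153. ] [ 463.8 -212.1   36.7] [array([ 456.2, -193.4]), array([124.9, 156.7]), np.float64(83.3)]
```

>>> arm_command --rows '[-15,-50,0,-1,0,-15,-50,0,-1,0,-15,-50,0,-1,0,-15,-50,0,-1,0,-16,-48,0,-1,0]'

```text
clock: 12.18
eef_pos: [453.8, -194.2, 254.3]
eef_rot: [-3.141, 0.002, -0.016]
wrist_force: [0.5, 0.3, -0.5]
finger_gap: 9.8
```

>>> arm_command --rows '[0,0,-30,0,0,0,0,-30,0,0,0,0,0,0,0,0,0,0,0,0]'

```text
clock: 12.68
eef_pos: [455.2, -192.8, 196.1]
eef_rot: [3.141, -0.0, -0.015]
wrist_force: [-0.2, 0.2, 0.3]
finger_gap: 9.9
```

```bash
python3 m1.py 3 | grep -E "yellow|red|blue"; python3 - <<'E'
from h import *
a=cv2.imread("pics/side3.png")[60:300,200:520]
cv2.imwrite("pics/crop3.png",cv2.resize(a,None,fx=1.8,fy=1.8,interpolation=2))
E
```

```text
top red 106 [377.5 272. ] [463.2  34.5 121.4] [array([463.2,  34.4]), array([19.6, 27.2]), np.float64(1.3)]
top blue 19 [466.5 195.4] [ 658.4 -182.6  114.3] [array([ 655.9, -182.8]), array([ 9.6, 18.2]), np.float64(57.9)]
top blue 44 [484.7 205. ] [ 632.2 -228.5  113.9] [array([ 636.7, -229.2]), array([60.9,  7.2]), np.float64(6.5)]
top blue 25 [448.5 198. ] [ 652.6 -138.4  114.1] [array([ 645.5, -141.2]), array([24.8, 10.7]), np.float64(3.2)]
top blue 31 [468.1 212.6] [ 609.7 -186.8  114.6] [array([ 620.9, -189. ]), array([40.9, 10.9]), np.float64(8.3)]
top blue 21 [451.2 216.7] [ 602.5 -145.3  115.9] [array([ 607.7, -146.7]), array([21.2, 10.1]), np.float64(6.2)]
top yellow 1570 [458.7 276.8] [ 457.3 -183.5    8.1] [array([ 454.4, -192.9]), array([119.6, 148.5]), np.float64(83.8)]
side red 140 [366.8 206.1] [466.3  36.8 120.4] [array([465.6,  36.5]), array([25.8, 37.8]), np.float64(4.8)]
side blue 82 [335.8 107.8] [ 642.6 -227.2  111.4] [array([ 640.6, -228.4]), array([60.6, 12.7]), np.float64(3.9)]
side blue 84 [332.4 120.5] [ 634.4 -183.5  111.3] [array([ 635.6, -186.4]), array([62.4, 17.1]), np.float64(7.8)]
side blue 84 [328.3 133.6] [ 629.9 -140.4  111.5] [array([ 644.7, -148.4]), array([35.7, 90.5]), np.float64(68.4)]
side blue 15 [290.9 216.1] [613.8 138.7 145.6] [array([614.1, 139. ]), array([12.4, 14.9]), np.float64(62.9)]
side yellow 1749 [394.9 154.5] [ 462.4 -206.2   33.8] [array([ 456.3, -194.5]), array([131. , 157.8]), np.float64(83.1)]
```

View pics/crop3.png

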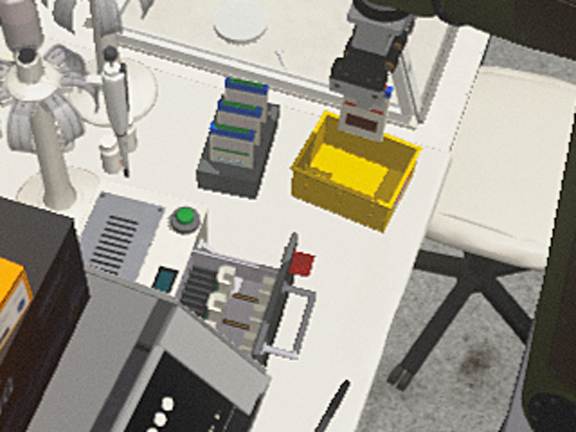

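>>> arm_command --rows '[0,0,-45,0,0,0,0,-40,0,0,0,0,-24,0,0,0,0,-6,0,0,0,0,0,0,0]'

```text
clock: 13.4
eef_pos: [455.5, -192.9, 81.4]
eef_rot: [3.141, -0.001, -0.015]
wrist_force: [0.5, 0.5, -0.3]
finger_gap: 10.1
```

>>> arm_command --rows '[0,0,0,0,36,0,0,0,0,36,0,0,0,0,36,0,0,0,0,36,0,0,10,0,36]'

```text
clock: 14.02
eef_pos: [454.7, -192.6, 90.4]
eef_rot: [-3.141, 0.001, -0.015]
wrist_force: [0.5, -0.2, 0.5]
finger_gap: 35.9
```

>>> arm_command --rows '[0,0,35,0,36,0,0,45,0,36,0,0,45,0,36,0,0,30,0,36,0,0,0,0,36]'

```text
clock: 14.65
eef_pos: [455.6, -193.0, 248.1]
eef_rot: [3.14, -0.004, -0.015]
wrist_force: [0.2, -0.2, -1.0]
finger_gap: 36.0
```

>>> arm_command --rows '[43,12,0,2,36,43,12,0,2,36,43,12,0,2,36,45,12,0,1.5,36,0,0,0,0,36]'

```text
clock: 15.28
eef_pos: [630.2, -143.6, 242.7]
eef_rot: [-3.14, 0.003, 0.118]
wrist_force: [-1.0, -0.0, -0.2]
finger_gap: 35.9
```

>>> arm_command --rows '[0,0,-50,0,36,0,0,-50,0,36,0,0,0,0,36,0,0,0,0,36]'

```text
clock: 15.78
eef_pos: [629.4, -145.2, 147.8]
eef_rot: [3.141, -0.002, 0.115]
wrist_force: [1.1, 0.3, 1.3]
finger_gap: 35.9
```

```bash
python3 m1.py 4 | grep -E "yellow|red|green"; python3 -c "
import cv2,numpy as np
a=cv2.imread('pics/side4.png')[60:300,240:480]; b=cv2.imread('pics/top4.png')[160:320,340:520]
cv2.imwrite('pics/crop4.png',np.hstack([cv2.resize(x,(390,int(x.shape[0]*390/x.shape[1])),interpolation=2)[:340] for x in(a,b)]))"
```

```text
top red 108 [377.2 271.7] [463.3  35.6 120.8] [array([464.3,  34.7]), array([21.9, 26.9]), np.float64(1.9)]
top green 60 [375.5 205.2] [620.7  45.7 165.9] [array([621.8,  45.8]), array([21.7, 16.9]), np.float64(0.0)]
top yellow 66 [442.8 255.4] [ 513.2 -142.8   42.7] [array([ 506.3, -141.7]), array([ 5.4, 56.5]), np.float64(81.8)]
side red 49 [399.1 137.2] [ 459.3 -194.   108.9] [array([ 458.7, -192.5]), array([46.6, 12.8]), np.float64(0.9)]
side red 25 [396.3 149.7] [ 460.  -188.7   63.2] [array([ 458.8, -188.6]), array([51.2,  7.5]), np.float64(3.5)]
side red 138 [366.9 206.1] [466.1  36.6 120. ] [array([465.7,  36.3]), array([25.8, 34.1]), np.float64(4.4)]
side green 15 [338.2 119.2] [ 621.7 -190.4  115.2] [array([ 621.8, -190.8]), array([11.1, 17.9]), np.float64(51.3)]
side green 17 [333.6 132.2] [ 617.3 -147.   115.9] [array([ 616. , -145.8]), array([15.3, 13.4]), np.float64(20.4)]
side green 71 [302.4 179.4] [623.3  48.4 164.6] [array([623.6,  45.6]), array([24.6, 23.6]), np.float64(85.5)]
side yellow 1541 [395.2 154.3] [ 459.5 -194.5   46. ] [array([ 457. , -193.3]), array([128.2, 156.5]), np.float64(84.3)]
```

View pics/crop4.png

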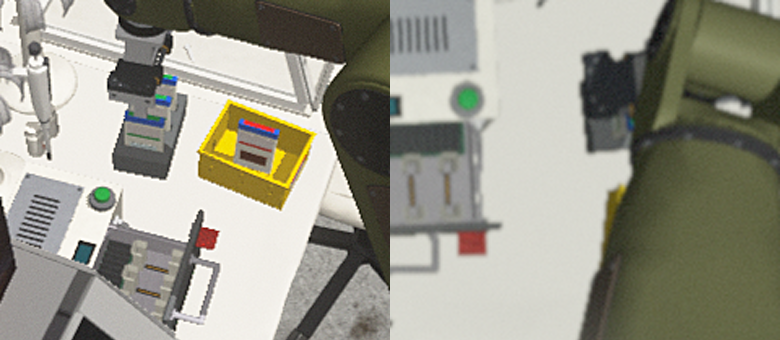

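>>> arm_command --rows '[1,0,-35,0,36,0,0,-20,0,36,0,0,-9,0,36,0,0,0,0,36]'

```text
clock: 16.38
eef_pos: [630.2, -144.8, 81.7]
eef_rot: [3.142, -0.0, 0.116]
wrist_force: [-0.4, 0.3, 0.5]
finger_gap: 36.0
```

>>> arm_command --rows '[0,0,0,0,0,0,0,0,0,0,0,0,0,0,0,0,0,0,0,0,0,0,0,0,0]' --newtons 25

```text
clock: 17.0
eef_pos: [630.2, -144.8, 81.9]
eef_rot: [3.141, -0.001, 0.116]
wrist_force: [-1.4, -0.2, 4.2]
finger_gap: 10.0
```

>>> arm_command --rows '[0,0,15,0,0,0,0,35,0,0,0,0,40,0,0,0,0,40,0,0,0,0,40,0,0]'

```text
clock: 17.62
eef_pos: [629.8, -144.7, 253.7]
eef_rot: [3.141, -0.0, 0.116]
wrist_force: [0.8, 0.1, -0.8]
finger_gap: 10.0
```

>>> arm_command --rows '[-25,50,0,-0.6,0,-25,50,0,-0.6,0,-25,50,0,-0.6,0,-24,50,0,-0.7,0,0,0,0,0,0]'

```text
clock: 18.25
eef_pos: [529.9, 57.8, 252.8]
eef_rot: [-3.141, -0.001, 0.076]
wrist_force: [0.9, -0.8, -1.1]
finger_gap: 9.8
```

>>> arm_command --rows '[0,0,0,0,0,0,0,-30,0,0,0,0,0,0,0,0,0,0,0,0]'

```text
clock: 18.75
eef_pos: [531.5, 54.6, 222.4]
eef_rot: [3.142, -0.001, 0.071]
wrist_force: [0.6, -0.7, 1.2]
finger_gap: 9.9
```

```bash
python3 m1.py 5; python3 -c "
import cv2,numpy as np
a=cv2.imread('pics/side5.png')[120:280,220:400]; b=cv2.imread('pics/top5.png')[180:300,300:435]
cv2.imwrite('pics/crop5.png',np.hstack([cv2.resize(x,(390,int(x.shape[0]*390/x.shape[1])),interpolation=2)[:340] for x in(a,b)]))"
```

```text
top red 37 [377.5 268.1] [472.9  35.6 122. ] [array([471.7,  35.3]), array([ 7.3, 27.8]), np.float64(2.2)]
top red 35 [470.5 277.3] [ 456.1 -193.9  110.7] [array([ 455. , -193.8]), array([ 4.6, 41.5]), np.float64(89.2)]
top green 43 [486.3 203.6] [ 638.9 -230.9  116.5] [array([ 639.2, -231.3]), array([45.2,  7.8]), np.float64(5.6)]
top green 59 [468.9 205.1] [ 633.1 -188.9  116.8] [array([ 633.2, -189. ]), array([45.7,  9. ]), np.float64(8.2)]
top green 49 [375.4 204.5] [621.2  46.1 166.2] [array([624. ,  46.8]), array([18.8, 17. ]), np.float64(89.1)]
top blue 16 [466.4 194.9] [ 659.4 -182.9  114.9] [array([ 657.4, -182.1]), array([ 8.1, 15.5]), np.float64(52.9)]
top blue 14 [483.6 194.8] [ 663.  -225.7  114.4] [array([ 657.3, -228.2]), array([18.8,  8. ]), np.float64(8.1)]
top blue 14 [486.3 214.1] [ 611.4 -230.6  115.7] [array([ 612.6, -231.5]), array([12.7,  7.1]), np.float64(48.2)]
top blue 20 [468.8 215.6] [ 606.3 -188.7  115.4] [array([ 608.8, -188.5]), array([14.8,  8.3]), np.float64(44.0)]
top yellow 2133 [464.  277.3] [ 455.6 -207.    10.8] [array([ 454.3, -193.2]), array([119.5, 149. ]), np.float64(83.6)]
side red 45 [399.4 137.4] [ 458.  -193.7  108.9] [array([ 457.9, -195.9]), array([14.1, 44. ]), np.float64(84.2)]
side red 25 [396.3 149.7] [ 459.5 -188.1   64.9] [array([ 458.4, -189.1]), array([ 9.2, 51.4]), np.float64(89.7)]
side red 139 [366.8 206.1] [466.6  37.3 119.4] [array([465.5,  37.3]), array([25.9, 34.8]), np.float64(2.8)]
side green 68 [302.2 179.6] [623.   48.6 164. ] [array([625. ,  45.6]), array([18.7, 30.2]), np.float64(44.0)]
side blue 82 [399.6 140.3] [ 453.8 -188.5  104.5] [array([ 456.7, -186.7]), array([62.5, 13.2]), np.float64(4.4)]
side yellow 1415 [396.1 158.4] [ 443.2 -160.8   42. ] [array([ 456.9, -192.9]), array([125.4, 156.1]), np.float64(84.4)]
```

View pics/crop5.png

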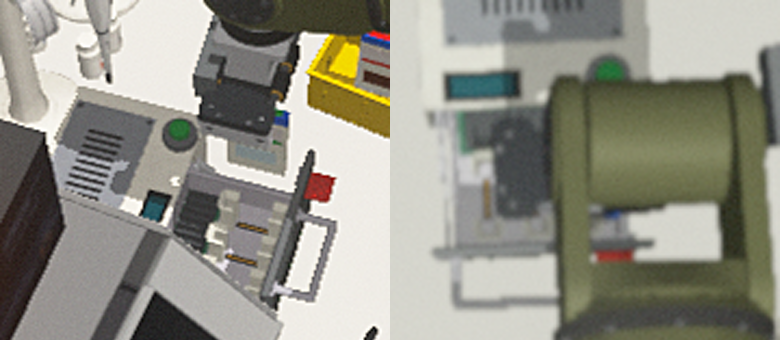

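>>> arm_command --rows '[0,0.5,-40,0,0,0,0,-30,0,0,0,0,-10,0,0,0,0,-10,0,0,0,0,0,0,0]'

```text
clock: 19.48
eef_pos: [531.2, 55.7, 131.8]
eef_rot: [3.142, -0.0, 0.072]
wrist_force: [0.3, 0.2, -0.5]
finger_gap: 10.2
```

>>> arm_command --rows '[0,0,-6,0,0,0,0,-6,0,0,0,0,0,0,0]'

```text
clock: 19.85
eef_pos: [531.0, 55.7, 119.1]
eef_rot: [3.142, 0.0, 0.072]
wrist_force: [0.3, 0.5, -0.5]
finger_gap: 10.0
```

Entering the slot freely (foot ≈47, below the slot edge).

>>> arm_command --rows '[0,0,-8,0,0,0,0,-8,0,0,0,0,-5,0,0,0,0,-3,0,0,0,0,0,0,0]'

```text
clock: 20.48
eef_pos: [531.0, 55.7, 95.3]
eef_rot: [3.142, 0.0, 0.072]
wrist_force: [-0.3, 0.0, -1.7]
finger_gap: 9.9
```

>>> arm_command --rows '[0,0,-2,0,0,0,0,-1,0,0,0,0,0,0,0]'

```text
clock: 20.85
eef_pos: [531.7, 55.8, 93.8]
eef_rot: [3.142, -0.002, 0.072]
wrist_force: [-1.4, 0.8, 11.0]
finger_gap: 9.8
```

>>> arm_command --rows '[0,0,0,0,36,0,0,0,0,36,0,0,0,0,36,0,0,0,0,36]'

```text
clock: 21.35
eef_pos: [531.0, 55.7, 92.3]
eef_rot: [3.142, 0.0, 0.072]
wrist_force: [-0.3, 0.7, -0.3]
finger_gap: 35.6
```

>>> arm_command --rows '[0,0,30,0,36,0,0,45,0,36,0,0,45,0,36,0,0,40,0,36,0,0,0,0,36]'

```text
clock: 21.98
eef_pos: [531.9, 55.8, 255.3]
eef_rot: [3.141, -0.005, 0.072]
wrist_force: [-0.1, -1.3, -0.9]
finger_gap: 36.0
```

>>> arm_command --rows '[25,-50,0,0.6,36,25,-50,0,0.6,36,25,-50,0,0.6,36,25,-50,0,0.6,36,4,-44,0,0,36]'

```text
clock: 22.6
eef_pos: [635.4, -190.0, 250.1]
eef_rot: [-3.14, 0.002, 0.114]
wrist_force: [-1.1, 0.3, 0.2]
finger_gap: 36.0
```

```bash
python3 m1.py 6 | grep -E "yellow|red|green|blue"
```

```text
top red 106 [377.1 271.6] [463.3  35.6 121.3] [array([464.4,  34.5]), array([22. , 27.7]), np.float64(1.5)]
top green 62 [375.5 205.2] [620.6  45.8 166.2] [array([621.6,  46.1]), array([21.3, 16.8]), np.float64(2.5)]
top green 23 [487.  208.1] [ 626.1 -233.4  116.6] [array([ 627.7, -232.6]), array([22.8,  6.4]), np.float64(12.8)]
top green 16 [469.1 210.5] [ 619.6 -189.8  115.9] [array([ 618.6, -189.2]), array([15.2,  4.9]), np.float64(4.3)]
top green 51 [369.6 244.3] [528.3  54.6 128.3] [array([530.9,  55.4]), array([44.5,  6.2]), np.float64(5.0)]
top blue 24 [468.7 214.6] [ 608.5 -188.5  114.9] [array([ 613.3, -188. ]), array([25. ,  9.8]), np.float64(29.5)]
top blue 15 [486.3 214.2] [ 611.6 -231.8  114.7] [array([ 613.2, -232.3]), array([13.7,  6.3]), np.float64(13.3)]
top yellow 834 [451.3 284. ] [ 442.7 -170.1    8.5] [array([ 421.3, -177.3]), array([ 76.5, 149. ]), np.float64(81.4)]
side red 36 [416.5 142.3] [ 417.5 -234.1   58.4] [array([ 416.9, -234.1]), array([ 9.8, 47.1]), np.float64(82.6)]
side red 92 [412.6 152.7] [ 420.  -217.4   33.9] [array([ 420. , -217.7]), array([18
[... 460 characters left out ...]
), np.float64(47.1)]
side green 59 [337.3 202.2] [533.3  55.7 127. ] [array([532.9,  55.5]), array([47.7, 11.2]), np.float64(5.4)]
side blue 86 [336.2 107.9] [ 639.4 -226.9  110.7] [array([ 640., -229.]), array([62.1, 14.1]), np.float64(8.6)]
side blue 86 [332.6 120.5] [ 634.7 -184.1  110.9] [array([ 635.3, -185.6]), array([63.4, 13.9]), np.float64(5.7)]
side blue 111 [421.6 128.5] [ 414.7 -256.9   89.9] [array([ 415.4, -257.3]), array([15.8, 62.3]), np.float64(86.4)]
side blue 90 [337.7 204.7] [530.3  59.3 123.2] [array([531.6,  57. ]), array([64., 14.]), np.float64(3.2)]
side yellow 1438 [407.2 157.7] [ 435.6 -194.9   41.6] [array([ 421.8, -200.8]), array([127.8, 156.9]), np.float64(84.7)]
```

>>> arm_command --rows '[0,0,-50,0,36,0,0,-50,0,36,0,0,0,0,36,0,0,0,0,36]'

```text
clock: 23.2
eef_pos: [635.7, -188.1, 154.4]
eef_rot: [3.141, -0.002, 0.114]
wrist_force: [-0.8, 0.5, 0.1]
finger_gap: 36.0
```

>>> arm_command --rows '[0,0,-35,0,36,0,0,-20,0,36,0,0,-9,0,36,0,0,0,0,36]'

```text
clock: 23.7
eef_pos: [635.3, -188.3, 88.9]
eef_rot: [3.141, -0.0, 0.114]
wrist_force: [-0.9, -0.7, -0.3]
finger_gap: 35.8
```

>>> arm_command --rows '[0,0,0,0,0,0,0,0,0,0,0,0,0,0,0,0,0,0,0,0,0,0,0,0,0]' --newtons 25

```text
clock: 24.32
eef_pos: [635.2, -188.3, 88.9]
eef_rot: [3.141, -0.001, 0.114]
wrist_force: [-1.8, -0.1, 4.7]
finger_gap: 10.1
```

>>> arm_command --rows '[0,0,15,0,0,0,0,35,0,0,0,0,40,0,0,0,0,40,0,0,0,0,40,0,0]'

```text
clock: 24.95
eef_pos: [634.8, -188.2, 260.7]
eef_rot: [3.141, -0.0, 0.114]
wrist_force: [0.8, 0.1, -0.3]
finger_gap: 9.9
```

>>> arm_command --rows '[-18,48,0,-0.5,0,-18,48,0,-0.5,0,-18,48,0,-0.5,0,-18,48,0,-0.5,0,-18,48,0,-0.4,0]'

```text
clock: 25.58
eef_pos: [544.2, 53.2, 259.4]
eef_rot: [3.142, -0.001, 0.072]
wrist_force: [0.5, -0.2, -0.1]
finger_gap: 9.9
```

>>> arm_command --rows '[-16.3,47.5,0,0,0,0,0,-30,0,0,0,0,-20,0,0,0,0,0,0,0,0,0,0,0,0]'

```text
clock: 26.2
eef_pos: [529.1, 99.2, 209.8]
eef_rot: [-3.141, -0.001, 0.072]
wrist_force: [-0.3, -0.0, -1.4]
finger_gap: 10.2
```

>>> arm_command --rows '[0,0,-30,0,0,0,0,-20,0,0,0,0,-12,0,0,0,0,-8,0,0,0,0,0,0,0]'

```text
clock: 26.82
eef_pos: [528.8, 99.3, 138.6]
eef_rot: [-3.141, -0.0, 0.072]
wrist_force: [-0.1, 1.4, -1.9]
finger_gap: 9.6
```

>>> arm_command --rows '[0,0,-6,0,0,0,0,-6,0,0,0,0,0,0,0]'

```text
clock: 27.2
eef_pos: [528.5, 99.3, 126.0]
eef_rot: [-3.141, 0.001, 0.072]
wrist_force: [-1.1, 1.5, -1.7]
finger_gap: 9.8
```

>>> arm_command --rows '[0,0,-8,0,0,0,0,-6,0,0,0,0,0,0,0]'

```text
clock: 27.58
eef_pos: [528.5, 99.3, 111.8]
eef_rot: [-3.141, 0.001, 0.072]
wrist_force: [0.5, 2.4, -2.0]
finger_gap: 9.7
```

>>> arm_command --rows '[0,0.5,-6,0,0,0,0,-4,0,0,0,0,-3,0,0,0,0,0,0,0]'

```text
clock: 28.08
eef_pos: [529.2, 99.6, 100.7]
eef_rot: [3.141, -0.002, 0.072]
wrist_force: [-5.0, -0.4, 13.0]
finger_gap: 10.1
```

>>> arm_command --rows '[0,0,-1.5,0,0,0,0,0,0,0]'

```text
clock: 28.32
eef_pos: [529.7, 99.7, 100.5]
eef_rot: [3.141, -0.003, 0.072]
wrist_force: [-6.6, -1.6, 24.3]
finger_gap: 9.6
```

>>> arm_command --rows '[0,0,0,0,36,0,0,0,0,36,0,0,0,0,36,0,0,0,0,36]'

```text
clock: 28.82
eef_pos: [528.7, 99.7, 97.7]
eef_rot: [3.142, 0.0, 0.072]
wrist_force: [0.2, -0.3, 0.1]
finger_gap: 35.8
```

>>> arm_command --rows '[0,0,30,0,36,0,0,45,0,36,0,0,45,0,36,0,0,35,0,36,0,0,0,0,36]'

```text
clock: 29.45
eef_pos: [529.5, 99.8, 255.4]
eef_rot: [-3.141, -0.005, 0.072]
wrist_force: [-0.1, -0.2, 0.4]
finger_gap: 35.9
```

>>> arm_command --rows '[16,-47,0,0.5,36,16,-47,0,0.5,36,16,-47,0,0.5,36,16,-47,0,0.5,36,16,-47,0,0.5,36]'

```text
clock: 30.08
eef_pos: [608.8, -136.8, 251.5]
eef_rot: [-3.141, 0.002, 0.116]
wrist_force: [0.2, -0.7, 0.2]
finger_gap: 35.8
```

>>> arm_command --rows '[16,-48,0,0,36,15,-48,0,0,36,0,0,-50,0,36,0,0,-45,0,36,0,0,0,0,36]'

```text
clock: 30.7
eef_pos: [638.0, -230.7, 153.4]
eef_rot: [-3.138, 0.007, 0.116]
wrist_force: [-0.3, -0.1, 0.6]
finger_gap: 36.5
```

```bash
python3 m1.py 7 | grep -E "yellow|red|green|blue"; python3 -c "
import cv2,numpy as np
a=cv2.imread('pics/side7.png')[60:280,230:470]; b=cv2.imread('pics/top7.png')[160:320,320:520]
cv2.imwrite('pics/crop7.png',np.hstack([cv2.resize(x,(390,int(x.shape[0]*390/x.shape[1])),interpolation=2)[:310] for x in(a,b)]))"
```

```text
top red 109 [377.2 271.6] [463.4  35.4 121. ] [array([464.4,  34.6]), array([22. , 27.1]), np.float64(1.9)]
top green 62 [375.5 205.4] [620.5  45.8 165.7] [array([621.7,  45.9]), array([21.1, 17.2]), np.float64(2.8)]
top green 52 [369.6 244.5] [528.5  54.7 128.2] [array([529.8,  55.1]), array([46.6,  6.5]), np.float64(5.0)]
top green 49 [351.7 245.7] [525.1  98.3 129. ] [array([527.3,  98.7]), array([43.9,  6.4]), np.float64(4.8)]
top blue 15 [486.3 214.2] [ 611.6 -231.2  114.8] [array([ 613. , -232.7]), array([13.6,  5.7]), np.float64(8.4)]
top yellow 1029 [452.9 285.9] [ 436.8 -175.4    7.4] [array([ 420.7, -186.4]), array([ 91. , 148.6]), np.float64(83.7)]
side red 37 [416.6 142.4] [ 416.2 -234.1   60. ] [array([ 417.3, -234.1]), array([ 7.1, 48.1]), np.float64(84.6)]
side red 94 [412.5 152.5] [ 420.1 -216.8   35.1] [array([ 420.2, -217.6]), array([18.3, 40.8]), np.float64(81.8)]
side red 136 [366.6 206.1] [466.8  37.5 120.2] [array([465.8,  36.8]), array([25.9, 34.4]), np.float64(3.9)]
side green 41 [336.4 105.6] [ 640.9 -231.8  114.3] [array([ 641.3, -231.3]), array([47.3, 11.4]
[... 220 characters left out ...]
]), np.float64(4.9)]
side green 60 [332.1 217.7] [529.   98.9 127. ] [array([530.2,  99.7]), array([47.9, 10.1]), np.float64(1.2)]
side blue 83 [336.1 107.9] [ 641.5 -227.6  110.9] [array([ 640.6, -229.4]), array([63.2, 16.1]), np.float64(4.9)]
side blue 102 [420.4 128.3] [ 418.  -256.8   90.6] [array([ 415.6, -257.2]), array([14.6, 59.6]), np.float64(82.5)]
side blue 86 [337.6 204.6] [531.2  59.6 123. ] [array([531.8,  56.1]), array([63.5, 14.1]), np.float64(3.7)]
side blue 92 [331.5 219.8] [530.1 103.6 123.7] [array([545. ,  93.3]), array([37.4, 91.1]), np.float64(65.8)]
side yellow 1374 [405.2 158.5] [ 443.7 -186.4   38.3] [array([ 422. , -200.7]), array([126.9, 159.7]), np.float64(83.2)]
```

View pics/crop7.png

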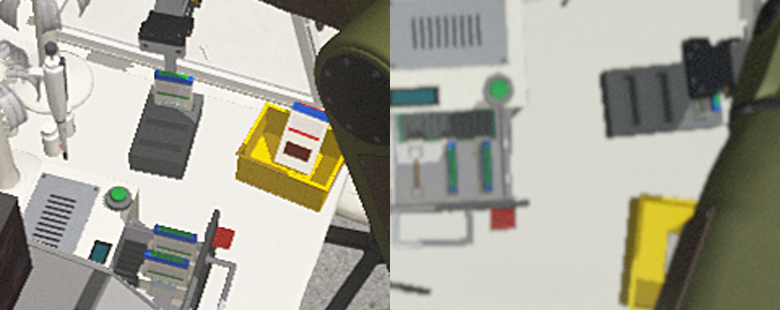

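>>> arm_command --rows '[0,0,-35,0,36,0,0,0,0,36,0,0,0,0,36]'

```text
clock: 31.18
eef_pos: [640.5, -231.5, 125.5]
eef_rot: [3.14, -0.003, 0.116]
wrist_force: [0.7, -0.2, -0.6]
finger_gap: 35.9
```

>>> arm_command --rows '[0,0,-20,0,36,0,0,-12,0,36,0,0,0,0,36,0,0,0,0,36]'

```text
clock: 31.68
eef_pos: [639.9, -231.3, 91.2]
eef_rot: [3.141, -0.0, 0.116]
wrist_force: [-0.2, -1.0, -0.2]
finger_gap: 36.1
```

>>> arm_command --rows '[0,0,0,0,0,0,0,0,0,0,0,0,0,0,0,0,0,0,0,0,0,0,0,0,0]' --newtons 25

```text
clock: 32.3
eef_pos: [639.8, -231.3, 91.1]
eef_rot: [3.142, -0.0, 0.116]
wrist_force: [-0.6, -0.5, 2.0]
finger_gap: 9.9
```

```bash
python3 - <<'E'
from h import *
for n in("top0","side1"):
    c=dict(np.load(f"{n}.npz")); w=cloud(c); x,y,z=[w[...,i] for i in range(3)]
    for lo,hi in((100,180),(180,400)):
        m=(y>190)&(y<420)&(z>lo)&(z<hi)
        for a in range(430,640,30):
            q=y[m&(x>a)&(x<a+30)]
            if len(q)>10: print(n,lo,a,np.percentile(q,[0.5,3]).round(0),len(q))
E
```

```text
top0 100 430 [250. 250.] 22
top0 100 460 [249. 249.] 39
top0 100 490 [248. 248.] 37
top0 100 520 [247. 247.] 33
top0 100 550 [202. 246.] 38
top0 100 580 [192. 192.] 89
top0 100 610 [190. 190.] 102
top0 180 430 [250. 252.] 958
top0 180 460 [249. 250.] 1198
top0 180 490 [249. 249.] 1303
top0 180 520 [248. 248.] 1154
top0 180 550 [247. 247.] 1436
top0 180 580 [246. 246.] 1343
top0 180 610 [245. 245.] 1348
side1 100 430 [257. 262.] 57
side1 180 430 [253. 257.] 1255
side1 180 460 [253. 258.] 1494
side1 180 490 [251. 257.] 1553
side1 180 520 [251. 256.] 1409
side1 180 550 [248. 251.] 1007
side1 180 580 [248. 254.] 2061
side1 180 610 [247. 252.] 1755
```

>>> arm_command --rows '[0,0,15,0,0,0,0,35,0,0,0,0,40,0,0,0,0,40,0,0,0,0,40,0,0]'

```text
clock: 32.92
eef_pos: [639.5, -231.2, 263.4]
eef_rot: [3.141, -0.001, 0.116]
wrist_force: [0.1, 0.0, 0.2]
finger_gap: 9.7
```

>>> arm_command --rows '[-15,47,0,-0.5,0,-15,47,0,-0.5,0,-15,47,0,-0.5,0,-15,47,0,-0.5,0,-15,47,0,-0.5,0]'

```text
clock: 33.55
eef_pos: [564.0, 5.2, 262.1]
eef_rot: [3.141, -0.001, 0.072]
wrist_force: [0.3, -0.2, -0.2]
finger_gap: 10.0
```

>>> arm_command --rows '[-11,40,0,0,0,-11,40,0,0,0,-11,38,0,0,0,-4,14,0,0,0,-2,7.5,0,0,0]'

```text
clock: 34.17
eef_pos: [525.7, 143.4, 261.5]
eef_rot: [3.142, -0.001, 0.073]
wrist_force: [0.4, -0.7, -0.6]
finger_gap: 9.7
```

>>> arm_command --rows '[0,0,-30,0,0,0,0,-20,0,0,0,0,0,0,0,0,0,0,0,0]'

```text
clock: 34.67
eef_pos: [526.3, 142.8, 212.0]
eef_rot: [-3.141, -0.001, 0.071]
wrist_force: [0.5, 0.2, -1.6]
finger_gap: 10.1
```

>>> arm_command --rows '[-0.4,0.6,-30,0,0,0,0,-20,0,0,0,0,-12,0,0,0,0,-8,0,0,0,0,0,0,0]'

```text
clock: 35.3
eef_pos: [525.4, 143.8, 141.1]
eef_rot: [-3.142, -0.0, 0.072]
wrist_force: [-0.6, -0.3, -1.4]
finger_gap: 10.0
```

>>> arm_command --rows '[0,0,-6,0,0,0,0,-6,0,0,0,0,0,0,0]'

```text
clock: 35.67
eef_pos: [525.2, 143.8, 128.5]
eef_rot: [3.141, 0.001, 0.072]
wrist_force: [-0.5, 1.2, -0.1]
finger_gap: 9.6
```

>>> arm_command --rows '[0,0,-8,0,0,0,0,-6,0,0,0,0,0,0,0]'

```text
clock: 36.05
eef_pos: [525.1, 143.8, 114.3]
eef_rot: [3.141, 0.001, 0.072]
wrist_force: [0.1, -1.0, -0.8]
finger_gap: 9.9
```

>>> arm_command --rows '[0,0,-6,0,0,0,0,-4,0,0,0,0,-3,0,0,0,0,0,0,0]'

```text
clock: 36.55
eef_pos: [525.8, 143.9, 103.0]
eef_rot: [-3.141, -0.002, 0.072]
wrist_force: [-3.5, -1.2, 10.6]
finger_gap: 9.8
```

>>> arm_command --rows '[0,0,-1,0,0,0,0,0,0,0]'

```text
clock: 36.8
eef_pos: [526.0, 144.0, 102.9]
eef_rot: [-3.141, -0.002, 0.072]
wrist_force: [-5.4, -1.4, 19.2]
finger_gap: 9.9
```

>>> arm_command --rows '[0,0,0,0,36,0,0,0,0,36,0,0,0,0,36,0,0,0,0,36]'

```text
clock: 37.3
eef_pos: [525.3, 143.8, 100.8]
eef_rot: [3.142, 0.0, 0.072]
wrist_force: [-0.7, -0.2, 1.2]
finger_gap: 35.8
```

>>> arm_command --rows '[0,0,30,0,36,0,0,45,0,36,0,0,45,0,36,0,0,35,0,36,0,0,0,0,36]'

```text
clock: 37.92
eef_pos: [526.1, 144.0, 258.5]
eef_rot: [-3.141, -0.005, 0.072]
wrist_force: [0.5, 0.4, 0.3]
finger_gap: 35.7
```

>>> arm_command --rows '[-20,-45,0,8,36,-20,-45,0,8,36,-20,-40,0,8,20,-20,-20,0,8,0,-20,0,0,8,0]'

```text
clock: 38.55
eef_pos: [424.3, -7.3, 254.9]
eef_rot: [-3.14, 0.001, 0.773]
wrist_force: [-0.1, 0.2, 0.2]
finger_gap: 9.2
```

```bash
python3 m1.py 8 | grep -E "yellow|red|green|blue"
```

```text
top red 112 [377.4 271.6] [463.4  35.5 121.3] [array([464.4,  34.5]), array([22. , 27.5]), np.float64(1.3)]
top green 66 [375.8 205.4] [620.6  45.  166.2] [array([621.5,  44.4]), array([21. , 19.8]), np.float64(0.5)]
top green 53 [369.6 244.2] [530.7  54.6 128.2] [array([530.7,  54.7]), array([44.2,  7.5]), np.float64(5.1)]
top green 54 [333.7 246.2] [522.8 142.2 127.9] [array([524.3, 142.5]), array([44.6,  6.6]), np.float64(5.0)]
top green 54 [351.7 245.3] [526.2  98.3 128.2] [array([527.3,  98.6]), array([44.3,  7. ]), np.float64(5.0)]
top blue 72 [494.  294.7] [ 414.2 -257.4   91.4] [array([ 413. , -258.2]), array([ 9.1, 55.4]), np.float64(84.9)]
top yellow 462 [476.3 269.7] [ 477.9 -240.3   19.3] [array([ 473.9, -209.4]), array([111.8,  38.5]), np.float64(84.2)]
top yellow 198 [482.8 316.1] [ 356.3 -248.7   43.8] [array([ 358.9, -236.9]), array([30.9, 39.2]), np.float64(84.5)]
side red 137 [366.7 206.1] [467.   37.2 120. ] [array([465.8,  38. ]), array([26.1, 36.3]), np.float64(3.6)]
side green 71 [302.4 179.4] [622.7  48.9 164.8] [array([623.4,  44.4]), array([25.9, 23.1]), np.f
[... 207 characters left out ...]
, 11.3]), np.float64(5.0)]
side green 63 [326.2 233.7] [527.9 143.7 127.4] [array([527. , 142.8]), array([46.7, 11.4]), np.float64(5.8)]
side blue 51 [427.8 130.9] [ 397.3 -254.8   90.8] [array([ 397.5, -257.6]), array([14.2, 29.5]), np.float64(76.7)]
side blue 90 [337.4 204.6] [531.5  59.9 123.4] [array([531.7,  56.7]), array([62.2, 11.7]), np.float64(5.4)]
side blue 96 [331.7 219.8] [529.2 103.1 124.3] [array([546.5,  91.2]), array([39.5, 97.8]), np.float64(63.3)]
side blue 97 [326.2 236. ] [526.2 147.6 124.1] [array([543.5, 138.2]), array([37.1, 95.5]), np.float64(67.0)]
side yellow 808 [409.3 164. ] [ 396.9 -150.9   44.7] [array([ 421.7, -200.3]), array([125.9, 155.5]), np.float64(83.7)]
```

```bash
python3 - <<'E'
from h import *
for n in("top","side"):
    P=[]
    for k in("0","1","8"):
        c=dict(np.load(f"{n}{k}.npz")); w=cloud(c); H=hsv(c); h,s,v=[H[...,i].astype(int) for i in range(3)]
        m=((h<8)|(h>172))&(s>110)&(v>60)&(w[...,2]>108)&(w[...,2]<135)&(abs(w[...,1]-40)<28)&(w[...,0]<(620 if k=="0" else 485))&(w[...,0]>440)
        b=max(blobs(m,30),key=lambda t:t[1][4]); p=ray(c,*b[2],120); P.append(p); print(n,k,b[1],b[2].round(2),p.round(1))
    print([np.linalg.norm(P[0]-q).round(1) for q in P[1:]])
E
```

```text
top 0 [367 220  15  11 142] [374.49 224.73] [579.3  43.1 120. ]
top 1 [372 267  12  11 126] [377.41 271.76] [463.8  34.6 120. ]
top 8 [372 267  12  10 116] [377.34 271.42] [464.6  34.8 120. ]
[np.float64(115.8), np.float64(115.0)]
side 0 [313 187  15  15 144] [319.73 194.15] [581.3  44.6 120. ]
side 1 [360 199  13  15 141] [366.42 206.25] [467.   37.5 120. ]
side 8 [360 200  14  13 140] [366.54 206.07] [466.9  36.9 120. ]
[np.float64(114.5), np.float64(114.7)]
```

>>> arm_command --rows '[11,10,0,-10,0,11,11,0,-10,0,11,11,0,-10,0,11,11,0,-10,0,0,0,0,0,0]'

```text
clock: 39.28
eef_pos: [469.8, 37.4, 254.9]
eef_rot: [-3.141, 0.001, 0.072]
wrist_force: [0.5, -0.0, 0.7]
finger_gap: 0.2
```

>>> arm_command --rows '[0,0,-50,0,0,0,0,-35,0,0,0,0,0,0,0,0,0,0,0,0]'

```text
clock: 39.78
eef_pos: [469.9, 36.7, 172.3]
eef_rot: [3.141, -0.002, 0.073]
wrist_force: [0.2, -0.3, 0.1]
finger_gap: 0.3
```

>>> arm_command --rows '[0,0,-25,0,0,0,0,-12,0,0,0,0,0,0,0,0,0,0,0,0]'

```text
clock: 40.28
eef_pos: [468.9, 36.7, 134.6]
eef_rot: [3.142, 0.001, 0.073]
wrist_force: [-5.9, -0.8, -3.4]
finger_gap: 0.5
```

>>> arm_command --rows '[0,0,-6,0,0,0,0,-5,0,0,0,0,-2,0,0,0,0,0,0,0]'

```text
clock: 40.78
eef_pos: [470.3, 36.8, 122.7]
eef_rot: [3.141, -0.003, 0.073]
wrist_force: [-1.2, -0.7, 5.1]
finger_gap: 0.3
```

>>> arm_command --rows '[0,0,-1.5,0,0,0,0,0,0,0,5,0.3,0,0,0,6,0.4,0,0,0,0,0,0,0,0]'

```text
clock: 41.4
eef_pos: [482.1, 37.5, 121.5]
eef_rot: [3.141, -0.005, 0.073]
wrist_force: [1.3, -0.2, 8.7]
finger_gap: 0.8
```

>>> arm_command --rows '[6,0.4,0,0,0,6,0.4,0,0,0,6,0.4,0,0,0,0,0,0,0,0]'

```text
clock: 41.9
eef_pos: [500.1, 38.7, 121.5]
eef_rot: [3.141, -0.005, 0.073]
wrist_force: [2.0, 1.3, 8.9]
finger_gap: 0.9
```

>>> arm_command --rows '[0,0,8,0,0,0,0,4,0,0,6,0.4,0,0,0,8,0.6,0,0,0,8,0.6,0,0,0]'

```text
clock: 42.52
eef_pos: [520.8, 40.3, 131.2]
eef_rot: [3.141, 0.0, 0.072]
wrist_force: [-2.1, -1.8, 3.2]
finger_gap: 0.4
```

```bash
python3 m1.py 9 | grep -E "red|green"; python3 -c "
import cv2,numpy as np
a=cv2.imread('pics/side9.png')[120:280,220:400]; b=cv2.imread('pics/top9.png')[180:300,300:435]
cv2.imwrite('pics/crop9.png',np.hstack([cv2.resize(x,(390,int(x.shape[0]*390/x.shape[1])),interpolation=2)[:340] for x in(a,b)]))"
```

```text
top red 54 [470.4 292.2] [ 417.3 -217.1   34.6] [array([ 416.6, -217.1]), array([ 9.6, 34.6]), np.float64(82.6)]
top green 62 [375.4 205.4] [620.2  46.6 166.3] [array([619.7,  45.9]), array([20.3, 20.3]), np.float64(36.6)]
top green 52 [332.8 226.2] [573.2 145.4 127.9] [array([572. , 146.5]), array([37.4,  7.4]), np.float64(1.1)]
top green 37 [350.6 224.1] [578.8 101.6 127.4] [array([579. , 102.2]), array([30.2,  6.5]), np.float64(8.1)]
side red 53 [414.  154.7] [ 412.7 -214.7   31.2] [array([ 417.9, -213.8]), array([36.2, 12.3]), np.float64(3.1)]
side green 66 [302.3 179.6] [622.4  48.9 164.5] [array([623.3,  47.8]), array([19. , 21.2]), np.float64(30.9)]
side green 30 [313.1 196.1] [592.5  59.5 126.5] [array([592.3,  59.8]), array([25.4,  9.9]), np.float64(7.4)]
side green 56 [311.4 212.2] [579.8 102.7 127.5] [array([579.7, 103.4]), array([43.1, 11.2]), np.float64(4.5)]
side green 50 [306.3 228.2] [574.9 146.  126.9] [array([577.5, 146.4]), array([41.9,  8.7]), np.float64(5.1)]
```

View pics/crop9.png

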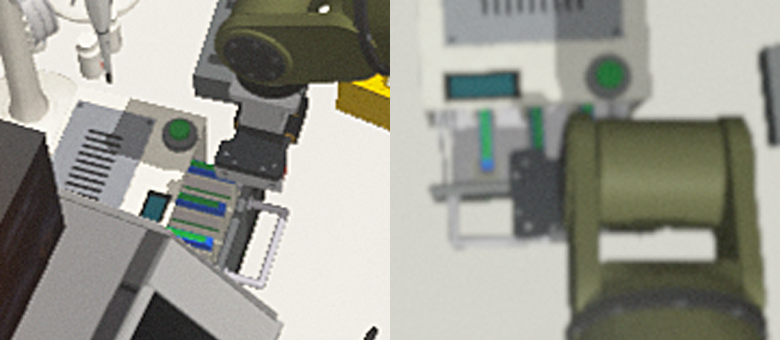

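>>> arm_command --rows '[0,0,4,0,0,12,0.8,0,0,0,12,0.8,0,0,0,12,0.8,0,0,0,12,0.8,0,0,0]'

```text
clock: 43.25
eef_pos: [569.2, 43.6, 135.4]
eef_rot: [3.142, 0.0, 0.072]
wrist_force: [-1.7, -0.2, 1.4]
finger_gap: 0.3
```

>>> arm_command --rows '[6,0.5,0,0,0,5,0.4,0,0,0,4,0.3,0,0,0,0,0,0,0,0]'

```text
clock: 43.75
eef_pos: [583.3, 44.6, 135.3]
eef_rot: [3.141, 0.001, 0.072]
wrist_force: [-1.3, -1.2, -0.2]
finger_gap: 0.3
```

>>> arm_command --rows '[2,0.1,0,0,0,2,0.1,0,0,0,0,0,0,0,0]'

```text
clock: 44.12
eef_pos: [583.7, 44.6, 135.2]
eef_rot: [3.142, 0.01, 0.072]
wrist_force: [-34.2, -4.9, 17.4]
finger_gap: 0.5
```

>>> arm_command --rows '[1,0,0,0,0,0,0,0,0,0]'

```text
clock: 44.38
eef_pos: [583.8, 44.7, 135.3]
eef_rot: [-3.142, 0.013, 0.072]
wrist_force: [-43.3, -4.7, 21.1]
finger_gap: 0.4
```

>>> arm_command --rows '[-5,-0.3,0,0,0,-5,-0.3,0,0,0,0,0,40,0,0,0,0,35,0,0,0,0,0,0,0]'

```text
clock: 45.0
eef_pos: [579.5, 44.5, 213.3]
eef_rot: [3.141, -0.006, 0.072]
wrist_force: [0.9, -0.2, 0.4]
finger_gap: 0.5
```

```bash
python3 m1.py 10 | grep -E "red|green"
```

```text
top red 46 [470.4 292.8] [ 414.9 -217.1   35.5] [array([ 416.1, -217.2]), array([ 8.5, 33.5]), np.float64(80.6)]
side red 37 [416.6 142.4] [ 416.3 -233.5   59.7] [array([ 416.6, -233.8]), array([ 9.1, 47.9]), np.float64(83.8)]
side red 90 [412.1 152.6] [ 421.4 -217.3   33.9] [array([ 420.2, -216.4]), array([15.2, 40.8]), np.float64(79.2)]
side red 137 [319.9 194.1] [581.2  44.1 120. ] [array([580.3,  43.6]), array([26.9, 37.8]), np.float64(4.3)]
side green 61 [302.1 180. ] [622.4  50.5 164.8] [array([622.8,  48.3]), array([19.2, 21.6]), np.float64(49.5)]
```

>>> arm_command --rows '[22,1,0,0,0,21,1,0,0,0,0,0,-25,0,0,0,0,-7,0,0,0,0,0,0,0]'

```text
clock: 45.72
eef_pos: [621.0, 46.3, 178.0]
eef_rot: [-3.141, 0.001, 0.072]
wrist_force: [0.3, -0.5, 0.5]
finger_gap: 0.3
```

>>> arm_command --rows '[0,0,-4,0,0,0,0,-3,0,0,0,0,-2,0,0,0,0,0,0,0]'

```text
clock: 46.22
eef_pos: [621.7, 46.4, 172.0]
eef_rot: [3.141, -0.003, 0.072]
wrist_force: [-6.8, -0.2, 18.5]
finger_gap: 0.5
```

>>> arm_command --rows '[0,0,0,0,0,0,0,0,0,0,0,0,20,0,0,0,0,50,0,0,0,0,30,0,0]'

```text
clock: 46.85
eef_pos: [621.6, 46.3, 272.0]
eef_rot: [3.141, -0.002, 0.072]
wrist_force: [0.6, 0.5, 0.1]
finger_gap: 0.6
```

>>> arm_command --rows '[-40,-10,0,0,0,-50,-10,0,0,0,-50,-10,0,0,0,-40,-10,0,0,0,0,0,0,0,0]'

```text
clock: 47.48
eef_pos: [439.9, 6.0, 270.2]
eef_rot: [3.141, -0.002, 0.071]
wrist_force: [-0.3, -0.8, 0.1]
finger_gap: 0.7
```

```bash
python3 m1.py 11; python3 -c "
import cv2,numpy as np
a=cv2.imread('pics/side11.png')[60:300,230:470]; b=cv2.imread('pics/top11.png')[130:330,290:520]
cv2.imwrite('pics/crop11.png',np.hstack([cv2.resize(x,(390,int(x.shape[0]*390/x.shape[1])),interpolation=2)[:335] for x in(a,b)]))"
```

```text
top red 130 [374.5 224.2] [580.8  43.3 121.3] [array([579.4,  42.5]), array([22.5, 36.6]), np.float64(2.5)]
top green 60 [375.6 205.4] [620.5  45.  165.4] [array([621.9,  45.8]), array([21.2, 16.9]), np.float64(0.6)]
top blue 74 [493.9 294.8] [ 413.2 -257.5   91.4] [array([ 413.2, -257.6]), array([ 6.6, 55.6]), np.float64(83.3)]
top yellow 430 [477.1 269.7] [ 477.9 -245.2   34.6] [array([ 474. , -205.9]), array([118.6,  38.8]), np.float64(83.8)]
top yellow 278 [480.1 315.6] [ 356.2 -247.3   30.2] [array([ 358.4, -228.8]), array([48.8, 38.3]), np.float64(88.8)]
top yellow 26 [443.2 315.1] [ 358.  -138.2   68.3] [array([ 357.9, -146.6]), array([25.1, 12.9]), np.float64(89.5)]
side red 37 [416.6 142.4] [ 416.4 -234.6   58.8] [array([ 417.8, -235. ]), array([10.6, 48.9]), np.float64(85.1)]
side red 90 [412.4 152.6] [ 420.7 -217.2   34.5] [array([ 420. , -217.3]), array([40.3, 15.2]), np.float64(0.8)]
side red 137 [319.8 194.1] [581.4  44.1 120. ] [array([580.4,  43.2]), array([26.6, 37. ]), np.float64(4.6)]
side green 66 [302.3 179.6] [622.9  48.3 163.6] [array([625.1,  44.4]), array([18.8, 27.7]), np.float64(21.9)]
side blue 109 [421.6 128.6] [ 415.1 -257.1   89.8] [array([ 415.1, -257.2]), array([12.8, 62. ]), np.float64(84.5)]
side yellow 707 [419.8 166. ] [ 378.2 -147.9   40.6] [array([ 419.5, -200.5]), array([124.2, 151.5]), np.float64(83.5)]
side yellow 18 [426.8 159.8] [ 381.  -231.7    5. ] [array([ 378.3, -229.3]), array([18.1, 13.8]), np.float64(30.0)]
```

View pics/crop11.png

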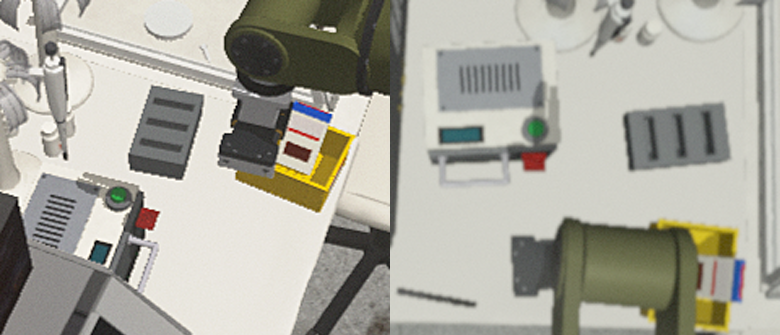

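```bash
python3 -c "
from cell import manip
print(manip.sign_off())"
```

```text
the job is handed in; nothing more can be done
None
```

The changeover is done and I handed it in at about 47 s on the robot's clock; `sign_off()` gives no verdict.

**What I did:**
- **Unloading:** I pulled the chassis out until it locked. There was one used cartridge, in bay 2, and I put it in the tray.
- **Loading:** I pushed the three new cartridges down to the floor of bays 2, 1 and 0.
- **Closing up:** I pressed the paddle, pushed the chassis home and pressed the start key to its stop.

**Last checks:**
- **Cartridges:** all three new ones stood at about 127–128 mm, the same height as the used one had. They can't be seen now that the chassis is shut.
- **Chassis:** the paddle is back within 0.3 pixel of its starting place in the side view (0.5 in the top view), so the chassis is home.
- **Paddle and key:** both are up. The key was pressed with 18.5 N against its 5 N.
- **Arm:** it is clear of everything.

**Less certain points:**
- **Knocked tray:** it was shifted about 35 mm during the run. The used cartridge now leans on one wall with its top above the rim. I worked out that its centre is about 29 mm off the tray's middle and 45 mm above the floor, which is inside the limits.
- **Lock travel:** the cameras put the locked chassis at 114.5–115.8 mm. The arm's own reading while pushing back was a little lower, about 113.3 mm, with some give in the grip. The step needs more than 113.5 mm. I relied on the chassis holding against a 10 N push and did not pull it to the end stop again.
- **Push force:** pushing the chassis home peaked at 43 N at the wrist. I believe this went through the fingertips rather than the gripper's body, which has the 40 N limit.

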